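# Hold test of a viewing hood's lid hinge

### The job

Pick up the steel viewing hood with the lid and stand it gently, its lid still shut, squarely on the rubber pad of the turntable, with its hinge end towards the low stop bar, and let go of it. Then raise its lid about halfway, to 45 degrees, and let go so that the friction hinge alone holds it there. Leave the hood standing on the pad with the lid half open, and leave the other things on the desk where they are.

Things in the scene. Friction and masses are not known exactly. Their poses are not given: they have to be found in the camera images.
- hood: Loose steel viewing hood, upright: a box 90 mm long (x), 56 wide (y), 62 tall, black band on its sides, about 0.6 kg, to be gripped across its width from above. On it a flat 4 mm lid, 50 mm wide (narrower than the box), top at 66.5 mm, with a bar out in front. Origin: centre of the underside; z up, +x to the hinge end, -x to the front end with the bar.
- lid_hinge (a point): Point on the axis of the lid's hinge, at the middle of the hood's rear top edge: at (43, 0, 64.5) mm in the hood's frame. The hinge axis is the hood's y; this frame is parallel to the hood's.
- lid_bar (a point): Centre of the round steel bar at the lid's front, 116 mm from the hinge axis; lid shut: at (-73, 0, 64.5) mm in the hood's frame, 28 mm out in front of the box, free space below. The bar is 12 mm in diameter, 20 mm long, parallel to the hinge, on a tongue 14 x 4 mm. Pinch its end faces from above; it can turn between the fingers as the lid rises. Its frame turns with the lid.
- lid (a joint): Lid angle in rad: 0 shut, flat on the hood; grows as the front of the lid rises; 0.785 is halfway (45 degrees); stop at 1.9. The friction hinge (about 0.085 N m) holds the 60 g lid at whatever angle it is left; raising it takes about 1 to 1.3 N at the bar.
- turntable: Ball-bearing turntable standing fixed on the desk: a steel foot 170 mm in diameter, and on it a brushed aluminium platter 210 mm in diameter whose top is 30 mm above the desk. Origin: on the turning axis, at desk height.
- platter (a joint): Angle of the turning platter relative to its foot, rad, growing anticlockwise from above. It turns only against a slight friction (0.06 N m) and stays where it is left; it need not be turned.
- pad (a point): Centre of the top face of the black rubber pad on the platter, on the turning axis, 32 mm above the desk. The pad is 120 mm long (its x), 80 mm wide (its y), 2 mm proud of the platter. This frame turns with the platter: z up, +x towards the low aluminium stop bar (10 mm thick, 60 mm wide across, top 13 mm above the pad, its near face at x = 73 mm).
- lens_cap: Bystander: black lens cap lying flat, 62 mm diameter, 14 mm high. Origin under its centre.
- focus_knob: Bystander: brass focusing knob, 60 mm diameter, 30 mm high. Origin under its centre.
- lens_barrel: Bystander: dark steel lens barrel standing upright, 62 mm diameter, 55 mm high. Origin under its centre.
- hood_shell: Bystander: lower steel hood shell without lid or bar, open on top, 85 x 60 mm, 38 mm high. Origin under its centre. Not the hood to be tested.
There are look-alikes about, which are no part of the job. Leave any pink or turquoise look-alike of the hood alone.

How it is judged:
By the outcome, as a careful person would: the job done as asked, in the order asked, and still so for the second after the job is handed in, with the robot touching nothing.
It also fails if it takes over 54 s, if anything falls off the work surface, if the arm or the gripper's body presses on something with over 40 N, if the wrist force passes 120 N, or if a joint passes its speed limit or range.

### The arm

A 7-joint arm with a two-finger parallel gripper is mounted at the origin on the work surface. World frame = base frame: x ahead of the robot, y to its left, z up, the work surface at z = 0. Lengths are in m, angles in rad, forces in N, time in s.
With the tool pointing down it reaches from about 0.4 to 0.75 m from the base axis. Payload 19.5 kg.
Tool frame: the origin (TCP) lies on the mounting face of the last link; the fingertips stand 173 mm ahead of it and the grasp point (between the pads) lies 155 mm ahead of it; z points along the fingers, y is the direction in which the jaws open and shut (so a half turn about z gives the same grasp; the last joint's range is limited). The gripper opens to 85 mm and grips with 20 to 120 N. Pads are 22 mm wide; open, the fingers measure 114 mm over their backs; the gripper's body (76 mm by 85 mm) begins 54 mm behind the grasp point. The pads swing forward as they close: fully open they stand 13 mm farther back than shut.
Start: joints at [-1.196, 0.707, -0.028, 1.485, 0.022, 0.951, -0.075], TCP at [0.233, 0.526, 0.405] pointing down, gripper open.
Joint ranges: [-2.71, 2.71], [-0.32, 2.16], [-1.57, 1.52], [0, 2.45], [-1.46, 4.6], [0, 2.02], [-2.83, 2.83]. Speed limits (rad/s): [1.89, 1.89, 2.57, 2.57, 3.01, 3.01, 3.01].

### API

Orientations are given as a 3x3 rotation matrix whose columns are the frame's x, y, z axes.
In Python, from plant import * gives the robot as it stands.
- The arm moves only by the tool step_arm, never from a script. Its argument "moves" is one flat list of numbers, 7 for each row, row after row: the turn, a rotation vector about the tool's x, y, z in rad, then the shift along the tool's x, y, z in mm, then the opening, from 0 (shut) to 1 (fully open). In form: [ax, ay, az, tx, ty, tz, claw, ax, ay, az, tx, ty, tz, claw, ...]. A call has 1 to 12 rows; each row shifts and turns the pose as measured when the row begins, along the tool's axes as they then stand; what a row does not reach is not made up. A row lasts 1/10 s, in which the tool goes at most 50 mm and 8.59 degrees, less where a joint would pass 70% of its speed; a pose out of reach is approached as far as the arm can. A call is refused whole if a number of a shift passes 50 or a number of a turn 0.15, either way. A call with a gripper value outside its range is refused whole. The fingers move at their own pace and stop on an object; "newtons" is the grip in N (left out, the last holds). Time passes only in rows, so rows that do not move let the fingers close. It gives the time, the measured TCP pose, the force and the opening at its end, in the units of the state.
- state(): the state, without advancing time (a new reading comes with each control period).
- grab_frame(name): name is "scene" or "top" or "wrist"; returns a dict with "image" (384x512x3 uint8, blue, green, red), "camera_matrix" (3x3 intrinsics, pixels), "cam_to_world" (4x4, takes a point from camera to world coordinates); the wrist camera has in their place "hand_eye" (4x4, takes a point from camera to tool coordinates, whose origin is the TCP and whose axes are the flange's). Camera axes: x right, y up, looking along -z (the intrinsics and any distortion apply to the point x, -y, -z); pixel columns grow to the right and rows downward; lengths in m; the calibration is good to about 2 mm. A picture is of the moment at which its call begins: read the wrist's pose just before it. There is no depth.
- sign_off(): hands the job in, once; it reports no verdict.
Trained networks look in the newest picture that a camera, given by its name, has taken for a name from the list of things; names that differ only in an ending like _2 or _b are one class to them, and where a whole thing is asked for, a point or a joint stands for the part that bears it (a point fixed in the world has none). Each returns a list of dicts, best first, with "score" (0 to 1); they miss things now and then, are a little off and sometimes report something else, mostly with a low value. They report only what shows in the picture. A call takes as long as a camera call. They do not tell look-alikes from the thing itself.
- masks_of(camera, label): "mask" (384x512 bool, what is visible of it) and "rect" ([left, top, width, height] in pixels, round what is visible of it).
The state is a dict: "time": time; "q": joint angles; "qvel": joint speeds; "joint_efforts": joint torques, N m; "tcp_pos": TCP position; "ee_rot": TCP orientation; "wrist_force": force on the tool from outside, world axes, zero at the start; "torque": the same for the moment, N m; "grip_width": finger opening in m.
Only numpy, scipy, OpenCV 4.12 (cv2) and the standard library are available. Lean on these libraries where they do the work, as an engineer would, in place of code of your own. Each camera call takes 0.05 s, during which the arm holds its last target.

## Working session

There is one attempt and no reset: what is moved stays moved. The work goes in short steps, Python scripts to look and compute and a tool call to move; the robot and the scene stay as the last step left them, time stands still between calls to the robot, and variables do not carry over. Pictures are saved under pics/ and viewed, and the job is handed in when it is done.

Besides the shell and the picture viewer there is one more tool, called after ">>>" by a JSON object that holds its "method" and its "body", one argument or row to a line. step_arm: Moves the arm, as the interface text tells. Its arguments: {"type":"object","properties":{"moves":{"type":"array"},"newtons":{"type":"number"}},"required":["moves"]}

```bash
ls; mkdir -p pics; python3 - <<'E'
from plant import *
import cv2, numpy as np
s=state(); print({k:np.round(v,3).tolist() for k,v in s.items()})
for n in ["scene","top"]:
    f=grab_frame(n); cv2.imwrite(f"pics/{n}0.png",f["image"]); print(n,np.round(f["camera_matrix"],1).tolist(),np.round(f["cam_to_world"],3).tolist(), [k for k in f])
    for l in ["hood","turntable","pad","hood_shell","lens_cap","lens_barrel","focus_knob","lid_bar"]:
        for d in masks_of(n,l)[:3]: print(l,round(d["score"],2),d["rect"])
E
```

```text
pics
{'time': 0.0, 'q': [-1.196, 0.707, -0.028, 1.485, 0.022, 0.951, -0.076], 'qvel': [0.0, -0.0, -0.0, 0.001, -0.0, -0.0, -0.0], 'joint_efforts': [0.0, -88.321, 1.235, -23.617, 0.017, 0.006, -0.0], 'tcp_pos': [0.233, 0.526, 0.404], 'ee_rot': [[-0.914, 0.405, -0.0], [0.405, 0.914, -0.001], [-0.0, -0.001, -1.0]], 'wrist_force': [-0.285, -0.232, -0.238], 'torque': [0.024, 0.016, -0.023], 'grip_width': 0.086}
scene [[436.3, 0.0, 257.1], [0.0, 436.3, 195.8], [0.0, 0.0, 1.0]] [[0.694, -0.602, 0.395, 0.94], [0.72, 0.592, -0.363, -0.314], [-0.015, 0.536, 0.844, 0.878], [0.0, 0.0, 0.0, 1.0]] ['image', 'camera_matrix', 'cam_to_world']
hood 0.87 [290.7, 134.5, 49.5, 46.2]
hood 0.78 [299.0, 88.2, 43.5, 52.4]
hood 0.72 [237.0, 87.2, 33.1, 51.1]
turntable 0.9 [116.3, 216.6, 103.2, 95.0]
turntable 0.22 [241.7, 210.4, 24.0, 28.7]
pad 0.62 [116.9, 216.1, 102.3, 94.9]
hood_shell 0.89 [252.9, 257.2, 52.3, 52.0]
hood_shell 0.48 [287.2, 133.4, 47.7, 38.0]
lens_cap 0.77 [197.5, 185.1, 26.7, 22.9]
lens_barrel 0.75 [308.6, 219.8, 32.0, 36.8]
focus_knob 0.72 [240.4, 212.8, 24.7, 26.1]
lid_bar 0.74 [288.8, 1
[... 227 characters left out ...]
08, 0.114, 0.993, 1.022], [0.0, 0.0, 0.0, 1.0]] ['image', 'camera_matrix', 'cam_to_world']
hood 0.9 [144.5, 262.2, 48.2, 70.4]
hood 0.83 [151.1, 172.5, 37.0, 64.0]
hood 0.81 [69.5, 220.7, 69.6, 37.6]
turntable 0.92 [317.8, 164.8, 102.8, 101.4]
turntable 0.74 [319.4, 165.9, 100.1, 100.3]
pad 0.83 [320.5, 165.6, 102.5, 101.1]
hood_shell 0.69 [284.1, 98.7, 36.1, 47.3]
lens_cap 0.91 [272.8, 239.5, 26.8, 24.7]
lens_barrel 0.91 [216.3, 104.9, 32.5, 33.4]
lens_barrel 0.56 [285.6, 100.2, 35.0, 45.0]
focus_knob 0.9 [260.1, 177.4, 30.8, 25.6]
focus_knob 0.29 [151.9, 171.4, 27.9, 63.6]
lid_bar 0.94 [145.1, 264.3, 39.0, 65.0]
lid_bar 0.93 [66.0, 218.8, 67.5, 38.4]
lid_bar 0.75 [153.9, 174.8, 26.1, 59.3]
```

```bash
python3 - <<'E'
import cv2
a=cv2.imread("pics/scene0.png")[70:330,100:360]; cv2.imwrite("pics/scene0b.png",cv2.resize(a,None,fx=2.3,fy=2.3,interpolation=2))
a=cv2.imread("pics/top0.png")[80:345,60:440]; cv2.imwrite("pics/top0b.png",cv2.resize(a,None,fx=2.1,fy=2.1,interpolation=2))
E
```

```text
(no output)
```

View pics/scene0b.png

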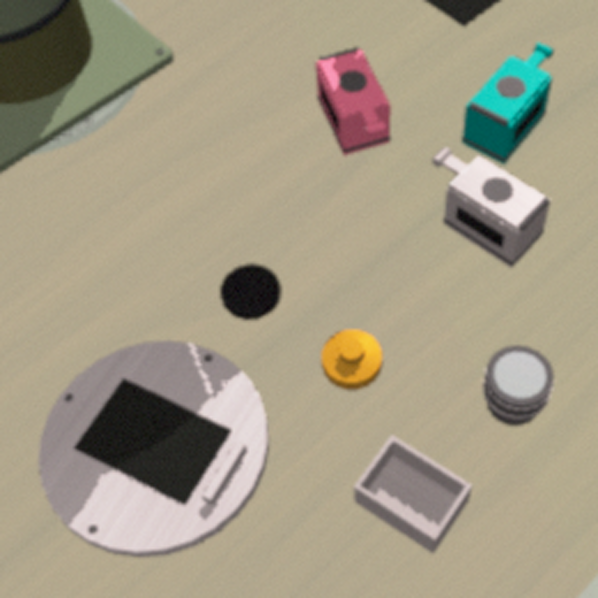

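View pics/top0b.png

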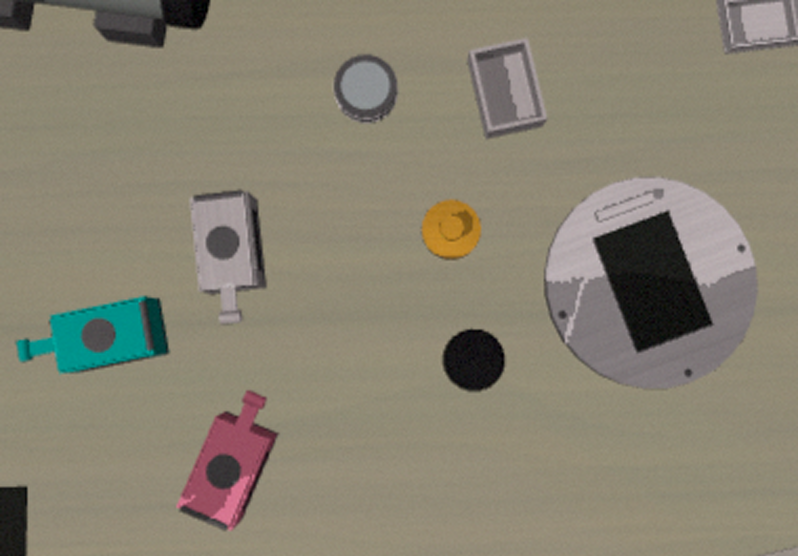

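```bash
cat > h.py <<'E'
import numpy as np, cv2
from scipy.optimize import minimize
def proj(f,P,c2w=None):
    c2w=f["cam_to_world"] if c2w is None else c2w
    P=np.atleast_2d(P); p=(P-c2w[:3,3])@c2w[:3,:3]
    K=f["camera_matrix"]; x=p[:,0]/-p[:,2]; y=-p[:,1]/-p[:,2]
    return np.c_[K[0,0]*x+K[0,2],K[1,1]*y+K[1,2]]
def back(f,uv,z,c2w=None):
    c2w=f["cam_to_world"] if c2w is None else c2w
    uv=np.atleast_2d(uv); K=f["camera_matrix"]
    d=np.c_[(uv[:,0]-K[0,2])/K[0,0],-(uv[:,1]-K[1,2])/K[1,1],-np.ones(len(uv))]@c2w[:3,:3].T
    o=c2w[:3,3]; t=(z-o[2])/d[:,2]; return o+d*t[:,None]
def bx(x0,x1,y0,y1,z0,z1): return np.array([[x,y,z] for x in(x0,x1) for y in(y0,y1) for z in(z0,z1)])/1000
PARTS=[bx(-45,45,-28,28,0,62),bx(-45,45,-25,25,62,66.5),bx(-73,-45,-7,7,62.5,66.5),bx(-79,-67,-10,10,59,70)]
def sil(f,x,y,a,z0,S=4,parts=PARTS,c2w=None):
    R=np.array([[np.cos(a),-np.sin(a),0],[np.sin(a),np.cos(a),0],[0,0,1]])
    m=np.zeros((384*S,512*S),np.uint8)
    for p in parts:
        uv=proj(f,p@R.T+[x,y,z0],c2w); uv=(uv+0.5)*S-0.5
        cv2.fillConvexPoly(m,cv2.convexHull(np.round(uv*16).astype(np.int32)),1,shift=4)
    return cv2.resize(m.astype(np.float32),(512,384),interpolation=cv2.INTER_AREA)
E
python3 - <<'E'
from h import *
from plant import *
F={};M={};PM={}
for n,r in (("top",[151,172,37,64]),("scene",[290,134,50,46])):
    F[n]=grab_frame(n)
    ds=masks_of(n,"hood"); d=min(ds,key=lambda d:np.abs(np.array(d["rect"])-r).sum()); print(d["rect"],d["score"]); M[n]=d["mask"].astype(np.float32)
    t=max(masks_of(n,"turntable"),key=lambda d:d["score"]); l,tp,w,h=t["rect"]
    g=F[n]["image"].max(2); b=np.zeros_like(g); sl=np.s_[int(tp):int(tp+h),int(l):int(l+w)]; b[sl]=g[sl]<60
    k,lab,st,ce=cv2.connectedComponentsWithStats(b.astype(np.uint8)); i=1+np.argmax(st[1:,4])
    PM[n]=(lab==i).astype(np.float32); print(n,"pad px",st[i],ce[i], "padctr world",back(F[n],ce[i],0.032))
    uv=np.argwhere(lab==i)[:,::-1].astype(float); W=back(F[n],uv,0.032)[:,:2]
    rr=cv2.minAreaRect((W*1000).astype(np.float32)); print("rect",rr)
    mw=t["mask"]; uv=np.argwhere(mw)[:,::-1].astype(np.float32); W=back(F[n],uv.astype(float),0.03)[:,:2]; print("platter circle",cv2.minEnclosingCircle((W*1000).astype(np.float32)))
def fit(ns,x0,T,parts,z0):
    c=lambda p:sum(np.abs(sil(F[n],p[0],p[1],p[2],z0,parts=parts)-T[n]).sum() for n in ns)
    r=minimize(c,x0,method="Nelder-Mead",options=dict(initial_simplex=np.array([x0]+[np.array(x0)+d for d in np.diag([.015,.015,.15])])))
    return np.round(r.x,4),r.fun
PP=[bx(-60,60,-40,40,0,0.01)]
for ns in (["top"],["scene"],["top","scene"]):
    print(ns,"hood",fit(ns,[0.45,0.22,0.0],M,PARTS,0),"pad",fit(ns,[0.42,-.19,0.35],PM,PP,0.032))
np.savez("f.npz",**{n+k:F[n][k] for n in F for k in F[n]})
E
```

```text
[153.0, 170.6, 34.8, 67.1] 0.82
top pad px [ 343  181   56   66 2179] [370.37035337 213.76778339] padctr world [[ 0.52633769 -0.20020811  0.032     ]]
rect ((526.7966918945312, -200.12913513183594), (118.43157958984375, 78.78028869628906), 18.9706974029541)
platter circle ((526.0513305664062, -197.10919189453125), 108.39324188232422)
[291.6, 134.3, 46.2, 47.5] 0.96
scene pad px [ 133  236   66   52 1865] [165.94959786 261.08096515] padctr world [[ 0.52705298 -0.20041278  0.032     ]]
rect ((525.6363525390625, -199.55404663085938), (116.90045928955078, 77.44674682617188), 19.196258544921875)
platter circle ((528.987060546875, -199.09365844726562), 107.59257507324219)
['top'] hood (array([0.5727, 0.2158, 0.1043]), np.float64(100.4375)) pad (array([ 0.5268, -0.2003,  0.3377]), np.float64(93.5))
['scene'] hood (array([0.5725, 0.2184, 0.1021]), np.float64(69.6875)) pad (array([ 0.5249, -0.1995,  0.3271]), np.float64(139.8125))
['top', 'scene'] hood (array([0.5731, 0.2168, 0.1021]), np.float64(215.25)) pad (array([ 0.5266, -0.2   ,  0.3307]), np.float64(240.1875))
```

```bash
cat > go.py <<'E'
import sys
from h import *
from plant import *
def plan(x,y,z,yaw):
    """grasp point target xyz(m), yaw of tool y axis (deg); tool down"""
    s=state(); R=np.array(s["ee_rot"]); p=np.array(s["tcp_pos"])
    a=np.radians(yaw); Y=np.array([np.cos(a),np.sin(a),0]); Z=np.array([0,0,-1.]); X=np.cross(Y,Z); T=np.c_[X,Y,Z]
    rv=cv2.Rodrigues(R.T@T)[0].ravel()
    tgt=np.array([x,y,z+0.155]); d=(tgt-p)*1000
    print("t",round(s["time"],2),"turn",np.round(rv,4),"shift now-axes",np.round(R.T@d,1),"final-axes",np.round(T.T@d,1),"grasp now",np.round(p+R@[0,0,.155],4),"F",np.round(s["wrist_force"],1),"grip",round(float(s["grip_width"]),4),"q",np.round(s["q"],2))
if __name__=="__main__": plan(*map(float,sys.argv[1:5]))
E
python3 go.py 0.573 0.217 0.16 95.8
```

```text
t 1.2 turn [-1.00e-04 -0.00e+00 -5.18e-01] shift now-axes [-436.1 -144.6   89.7] final-axes [-307.3 -341.6   89.7] grasp now [0.2328 0.5258 0.2497] F [ 0.5 -0.2  0.6] grip 0.0852 q [-1.2   0.71 -0.03  1.48  0.02  0.95 -0.08]
```

>>> {"method": "step_arm", "body": {
  "moves": [0,0,-0.13,-20,0,0,1,0,0,-0.13,-20,0,0,1,0,0,-0.13,-20,0,0,1,0,0,-0.13,-20,0,0,1,0,0,0,-30,-37,4,1,0,0,0,-30,-37,4,1,0,0,0,-30,-37,4,1,0,0,0,-30,-37,4,1,0,0,0,-30,-37,4,1,0,0,0,-30,-37,4,1,0,0,0,-30,-37,4,1]
}}

```text
time: 2.3
tcp_pos: [0.5583, 0.2741, 0.3751]
ee_rot: [[-0.991, -0.136, -0.001], [-0.136, 0.991, 0.004], [0.001, 0.004, -1.0]]
wrist_force: [0.7, 1.5, 0.9]
grip_width: 0.0853
```

```bash
python3 go.py 0.573 0.217 0.18 95.8
```

```text
t 2.3 turn [ 0.0041 -0.0008  0.0353] shift now-axes [ -6.9 -58.7  39.9] final-axes [ -8.9 -58.2  40.1] grasp now [0.5581 0.2747 0.2201] F [0.7 1.5 0.9] grip 0.0853 q [-0.39  0.82 -0.25  1.33  0.21  1.01  1.03]
```

>>> {"method": "step_arm", "body": {
  "moves": [0,0,0.035,0,-20,13,1,0,0,0,-5,-20,14,1,0,0,0,-4,-18,13,1,0,0,0,0,0,0,1]
}}

```text
time: 2.7
tcp_pos: [0.5786, 0.2081, 0.3322]
ee_rot: [[-0.996, -0.09, 0.0], [-0.09, 0.996, 0.001], [-0.0, 0.001, -1.0]]
wrist_force: [-0.2, 0.5, 0.4]
grip_width: 0.0853
```

```bash
python3 go.py 0.573 0.217 0.04 95.8; python3 - <<'E'
from h import *
from plant import *
s=state(); f=grab_frame("wrist"); cv2.imwrite("pics/w1.png",f["image"]); print(np.round(f["hand_eye"],3).tolist(),f["camera_matrix"].tolist())
W=np.eye(4); W[:3,:3]=s["ee_rot"]; W[:3,3]=s["tcp_pos"]; c=W@f["hand_eye"]
ds=masks_of("wrist","hood"); print([(d["score"],d["rect"]) for d in ds])
M=ds[0]["mask"].astype(np.float32)
x0=[0.573,0.217,0.102]
r=minimize(lambda p:np.abs(sil(f,p[0],p[1],p[2],0,S=2,c2w=c)-M).sum(),x0,method="Nelder-Mead",options=dict(initial_simplex=np.array([x0]+[np.array(x0)+d for d in np.diag([.01,.01,.1])])))
print(r.x,r.fun)
im=f["image"].copy(); cs,_=cv2.findContours((sil(f,*x0,0,c2w=c)>.5).astype(np.uint8),0,1); cv2.drawContours(im,cs,-1,(0,0,255),1)
cs,_=cv2.findContours((sil(f,*r.x,0,c2w=c)>.5).astype(np.uint8),0,1); cv2.drawContours(im,cs,-1,(0,255,0),1); cv2.imwrite("pics/w1b.png",im)
E
```

```text
t 2.7 turn [ 0.0008  0.0001 -0.0111] shift now-axes [  4.8   9.3 137.2] final-axes [  4.6   9.5 137.2] grasp now [0.5786 0.2082 0.1772] F [-0.2  0.5  0.4] grip 0.0853 q [-0.29  0.86 -0.24  1.42  0.23  0.89  1.07]
[[-0.0, 0.96, 0.279, 0.071], [1.0, 0.001, -0.001, -0.0], [-0.001, 0.279, -0.96, 0.031], [0.0, 0.0, 0.0, 1.0]] [[291.8441306216557, 0.0, 260.7801855441134], [0.0, 291.8441306216557, 190.0756227013494], [0.0, 0.0, 1.0]]
[(0.88, [347.2, 49.5, 164.8, 86.5]), (0.79, [236.1, 90.2, 69.1, 147.4])]
[ 0.92628913  0.03910943 -1.25460722] 10763.0
```

View pics/w1b.png

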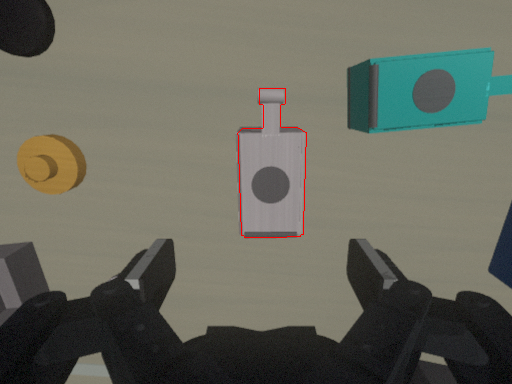

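>>> {"method": "step_arm", "body": {
  "moves": [0,0,-0.011,2.5,5,0,1,0,0,0,2,4.5,0,1,0,0,0,0,0,25,1,0,0,0,0,0,25,1,0,0,0,0,0,15,1,0,0,0,0,0,0,1]
}}

```text
time: 3.4
tcp_pos: [0.5701, 0.2279, 0.2701]
ee_rot: [[-0.994, -0.112, 0.006], [-0.112, 0.994, 0.008], [-0.006, 0.008, -1.0]]
wrist_force: [0.3, -0.5, 1.1]
grip_width: 0.0852
```

```bash
python3 go.py 0.573 0.217 0.038 95.8
```

```text
t 3.4 turn [0.0076 0.0064 0.0115] shift now-axes [ -1.2 -11.7  77. ] final-axes [ -1.8 -11.1  77.1] grasp now [0.5709 0.2291 0.1151] F [ 0.3 -0.5  1.1] grip 0.0852 q [-0.33  0.94 -0.22  1.48  0.26  0.75  1.04]
```

>>> {"method": "step_arm", "body": {
  "moves": [0.007,0.006,0.0115,-1,-6,0,1,0,0,0,0,0,0,1,0,0,0,0,0,0,1]
}}

```text
time: 3.7
tcp_pos: [0.5717, 0.223, 0.2725]
ee_rot: [[-0.995, -0.101, 0.002], [-0.101, 0.995, 0.001], [-0.002, 0.001, -1.0]]
wrist_force: [0.4, -0.0, -0.6]
grip_width: 0.0857
```

```bash
python3 go.py 0.573 0.217 0.038 95.8
```

```text
t 3.7 turn [0.0011 0.0022 0.0004] shift now-axes [-0.5 -6.2 79.5] final-axes [-0.6 -6.1 79.5] grasp now [0.5721 0.2232 0.1175] F [ 0.4 -0.  -0.6] grip 0.0857 q [-0.32  0.94 -0.22  1.47  0.25  0.76  1.04]
```

>>> {"method": "step_arm", "body": {
  "moves": [0.001,0.002,0,-0.5,-6,0,1,0,0,0,0,0,0,1,0,0,0,0,0,0,1,0,0,0,0,0,10,1,0,0,0,0,0,10,1,0,0,0,0,0,0,1]
}}

```text
time: 4.3
tcp_pos: [0.5732, 0.2164, 0.252]
ee_rot: [[-0.995, -0.101, 0.002], [-0.101, 0.995, 0.001], [-0.002, 0.001, -1.0]]
wrist_force: [-0.1, 0.1, -0.5]
grip_width: 0.0855
```

```bash
python3 go.py 0.573 0.217 0.038 95.8
```

```text
t 4.3 turn [0.0006 0.0018 0.    ] shift now-axes [ 0.2  0.5 59. ] final-axes [ 0.1  0.6 59. ] grasp now [0.5734 0.2166 0.097 ] F [-0.1  0.1 -0.5] grip 0.0855 q [-0.31  0.96 -0.21  1.49  0.26  0.72  1.04]
```

>>> {"method": "step_arm", "body": {
  "moves": [0,0,0,0,0,12,1,0,0,0,0,0,12,1,0,0,0,0,0,12,1,0,0,0,0,0,12,1,0,0,0,0,0,8,1,0,0,0,0,0,0,1,0,0,0,0,0,0,1]
}}

```text
time: 5.0
tcp_pos: [0.5728, 0.2166, 0.1893]
ee_rot: [[-0.995, -0.102, -0.0], [-0.102, 0.995, 0.0], [0.0, 0.0, -1.0]]
wrist_force: [-0.1, 0.0, 0.8]
grip_width: 0.0854
```

```bash
python3 go.py 0.573 0.217 0.038 95.8;  python3 - <<'E'
from plant import *
import cv2
cv2.imwrite("pics/w2.png",grab_frame("wrist")["image"])
E
```

```text
t 5.0 turn [ 0.0001 -0.0005  0.0005] shift now-axes [-0.3  0.4 -3.7] final-axes [-0.3  0.4 -3.7] grasp now [0.5727 0.2166 0.0343] F [-0.1  0.   0.8] grip 0.0854 q [-0.33  1.06 -0.19  1.51  0.29  0.6   1.02]
```

View pics/w2.png

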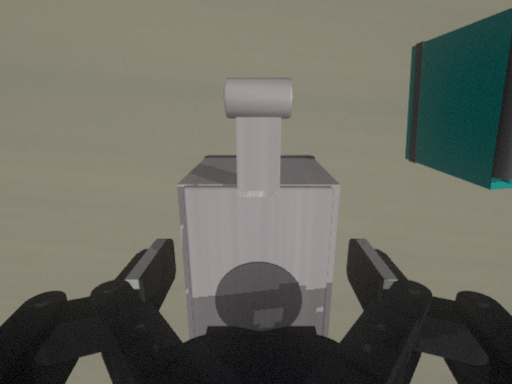

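>>> {"method": "step_arm", "body": {
  "moves": [0,0,0,0,0,-3,0.8,0,0,0,0,0,0,0.6,0,0,0,0,0,0,0.3,0,0,0,0,0,0,0,0,0,0,0,0,0,0,0,0,0,0,0,0,0,0,0,0,0,0,0,0],
  "newtons": 60
}}

```text
time: 5.75
tcp_pos: [0.5729, 0.2165, 0.1938]
ee_rot: [[-0.995, -0.101, 0.0], [-0.101, 0.995, 0.0], [-0.001, 0.0, -1.0]]
wrist_force: [0.1, -0.1, -3.2]
grip_width: 0.0556
```

```bash
python3 go.py 0.573 0.217 0.037 95.8
```

```text
t 5.75 turn [0.0003 0.0005 0.0003] shift now-axes [-0.2  0.5  1.8] final-axes [-0.2  0.5  1.8] grasp now [0.573  0.2165 0.0388] F [ 0.1 -0.1 -3.2] grip 0.0556 q [-0.33  1.05 -0.19  1.51  0.29  0.61  1.02]
```

>>> {"method": "step_arm", "body": {
  "moves": [0,0,0,0,0,-5,0,0,0,0,0,0,-10,0,0,0,0,0,0,-15,0,0,0,0,0,0,-20,0,0,0,0,0,0,-20,0,0,0,0,0,0,-20,0,0,0,0,0,0,-10,0,0,0,0,0,0,0,0]
}}

```text
time: 6.55
tcp_pos: [0.5723, 0.2163, 0.3031]
ee_rot: [[-0.995, -0.102, 0.001], [-0.102, 0.995, 0.001], [-0.001, 0.001, -1.0]]
wrist_force: [-0.3, -0.4, -8.8]
grip_width: 0.0555
```

```bash
python3 go.py 0.5265 -0.2 0.14 109;  python3 - <<'E'
from plant import *
import cv2
cv2.imwrite("pics/w3.png",grab_frame("wrist")["image"])
E
```

```text
t 6.55 turn [ 0.0004  0.0012 -0.2298] shift now-axes [  87.8 -409.5    7.7] final-axes [ 178.8 -378.7    8.1] grasp now [0.5724 0.2164 0.1481] F [-0.3 -0.4 -8.8] grip 0.0555 q [-0.31  0.89 -0.23  1.46  0.24  0.82  1.05]
```

View pics/w3.png

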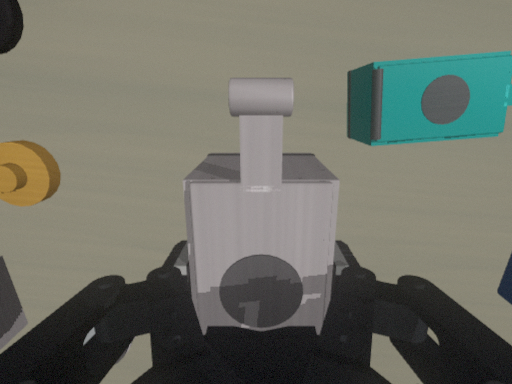

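>>> {"method": "step_arm", "body": {
  "moves": [0,0,0,3,-15,0,0,0,0,0,6,-25,0,0,0,0,0,6,-28,0,0,0,0,0,6,-28,0,0,0,0,-0.03,6,-28,0,0,0,0,-0.04,7,-28,0,0,0,0,-0.04,9,-28,0,0,0,0,-0.04,10,-28,0,0,0,0,-0.04,10,-28,0,0,0,0,-0.04,10,-28,0,0]
}}

```text
time: 7.6
tcp_pos: [0.5386, -0.0668, 0.2941]
ee_rot: [[-0.941, -0.338, -0.012], [-0.338, 0.941, -0.0], [0.011, 0.004, -1.0]]
wrist_force: [0.2, 0.5, -7.9]
grip_width: 0.0555
```

```bash
python3 go.py 0.5265 -0.2 0.14 109
```

```text
t 7.6 turn [ 0.004  -0.0114  0.0137] shift now-axes [  56.4 -121.2   -0.8] final-axes [  54.8 -122.    -0.9] grasp now [ 0.5367 -0.0669  0.1391] F [ 0.2  0.5 -7.9] grip 0.0555 q [ 0.24  0.83 -0.34  1.72  0.41  0.67  1.59]
```

>>> {"method": "step_arm", "body": {
  "moves": [0.004,-0.011,0.01,9,-22,-1,0,0,0,0,9,-20,0,0,0,0,0,9,-20,0,0,0,0,0,8,-16,0,0,0,0,0,7,-12,0,0,0,0,0,0,0,0,0,0,0,0,0,0,0,0]
}}

```text
time: 8.3
tcp_pos: [0.5241, -0.1773, 0.29]
ee_rot: [[-0.946, -0.323, -0.009], [-0.323, 0.946, -0.0], [0.009, 0.003, -1.0]]
wrist_force: [0.0, -1.0, -8.0]
grip_width: 0.0549
```

```bash
python3 go.py 0.5265 -0.2 0.14 109
```

```text
t 8.3 turn [ 0.0025 -0.0087 -0.0028] shift now-axes [  5.1 -22.3  -5. ] final-axes [  5.1 -22.3  -5. ] grasp now [ 0.5227 -0.1773  0.135 ] F [ 0. -1. -8.] grip 0.0549 q [ 0.46  0.85 -0.37  1.69  0.44  0.7   1.76]
```

>>> {"method": "step_arm", "body": {
  "moves": [0.0025,-0.0085,-0.003,3,-12,-1,0,0,0,0,2,-10,0,0,0,0,0,0,0,0,0,0,0,0,0,0,0,0]
}}

```text
time: 8.7
tcp_pos: [0.5269, -0.2004, 0.2906]
ee_rot: [[-0.945, -0.328, 0.0], [-0.328, 0.945, 0.001], [-0.0, 0.001, -1.0]]
wrist_force: [0.0, 1.4, -8.7]
grip_width: 0.0555
```

```bash
python3 go.py 0.5265 -0.2 0.0715 109; cat > fitv.py <<'E'
from h import *
from plant import *
import sys
def fitv(tag,x0,z0):
    for n in ("top","scene"):
        f=grab_frame(n); ds=masks_of(n,"hood")
        pr=sil(f,*x0,z0)
        ds=[d for d in ds if (d["mask"]*pr).sum()>0.2*pr.sum()]
        im=f["image"].copy()
        cs,_=cv2.findContours((pr>.5).astype(np.uint8),0,1)
        u,v=proj(f,[[x0[0],x0[1],z0]])[0].astype(int); 
        if ds:
            M=ds[0]["mask"].astype(np.float32)
            r=minimize(lambda p:np.abs(sil(f,*p,z0,S=2)-M).sum(),x0,method="Nelder-Mead",options=dict(initial_simplex=np.array([x0]+[np.array(x0)+d for d in np.diag([.01,.01,.1])])))
            print(n,ds[0]["score"],np.round(r.x,4),r.fun)
        c=[slice(max(0,v-70),v+70),slice(max(0,u-90),u+90)]
        A=cv2.resize(im[c[0],c[1]],None,fx=3,fy=3); cv2.drawContours(im,cs,-1,(0,0,255),1)
        B=cv2.resize(im[c[0],c[1]],None,fx=3,fy=3)
        cv2.imwrite(f"pics/{tag}_{n}.png",cv2.resize(np.hstack([A,B]),None,fx=.74,fy=.74))
if __name__=="__main__": fitv(sys.argv[1],list(map(float,sys.argv[2:5])),float(sys.argv[5]))
E
python3 fitv.py v1 0.5265 -0.2 0.333 0.1
```

```text
t 8.7 turn [0.0006 0.0002 0.0022] shift now-axes [ 0.2  0.5 64.1] final-axes [ 0.2  0.5 64.1] grasp now [ 0.5269 -0.2003  0.1356] F [ 0.   1.4 -8.7] grip 0.0555 q [ 0.5   0.86 -0.38  1.65  0.44  0.71  1.81]
top 0.65 [ 0.5264 -0.1957  0.3741] 1294.5
```

View pics/v1_scene.png

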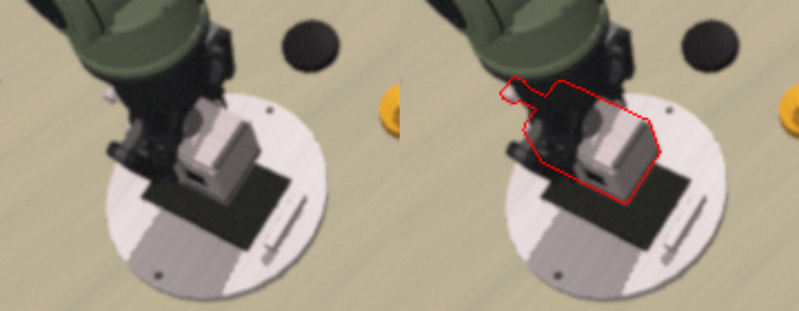

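View pics/v1_top.png

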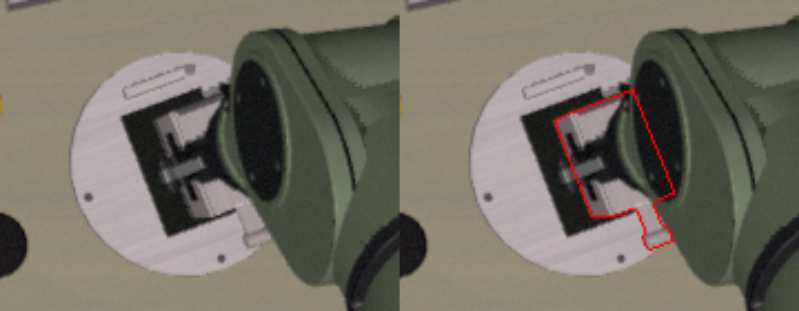

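>>> {"method": "step_arm", "body": {
  "moves": [0,0,0.002,0,0.5,8,0,0,0,0,0,0,12,0,0,0,0,0,0,12,0,0,0,0,0,0,10,0,0,0,0,0,0,6,0,0,0,0,0,0,3,0,0,0,0,0,0,0,0,0,0,0,0,0,0,0]
}}

```text
time: 9.7
tcp_pos: [0.5266, -0.1986, 0.234]
ee_rot: [[-0.945, -0.327, -0.002], [-0.327, 0.945, 0.001], [0.001, 0.002, -1.0]]
wrist_force: [0.7, 0.2, -7.7]
grip_width: 0.0552
```

```bash
python3 go.py 0.5265 -0.2 0.0708 109; python3 - <<'E'
from plant import *
import cv2
cv2.imwrite("pics/w4.png",grab_frame("wrist")["image"])
E
```

```text
t 9.7 turn [ 0.0019 -0.001   0.0018] shift now-axes [ 0.6 -1.3  8.2] final-axes [ 0.6 -1.3  8.2] grasp now [ 0.5264 -0.1984  0.079 ] F [ 0.7  0.2 -7.7] grip 0.0552 q [ 0.47  0.95 -0.33  1.69  0.49  0.59  1.76]
```

View pics/w4.png

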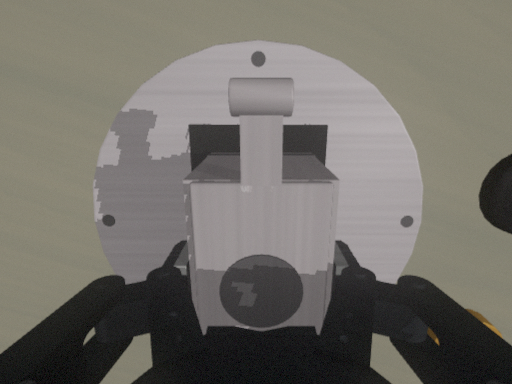

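>>> {"method": "step_arm", "body": {
  "moves": [0.002,-0.001,0.002,0.5,-1.3,3,0,0,0,0,0,0,2,0,0,0,0,0,0,1,0,0,0,0,0,0,0,0]
}}

```text
time: 10.15
tcp_pos: [0.5267, -0.2003, 0.2284]
ee_rot: [[-0.946, -0.325, 0.002], [-0.325, 0.946, -0.001], [-0.001, -0.001, -1.0]]
wrist_force: [-0.3, -1.1, -8.6]
grip_width: 0.0558
```

```bash
python3 go.py 0.5265 -0.2 0.0708 109
```

```text
t 10.15 turn [-0.0014  0.0013 -0.0006] shift now-axes [0.1 0.4 2.6] final-axes [0.1 0.4 2.6] grasp now [ 0.527  -0.2005  0.0734] F [-0.3 -1.1 -8.6] grip 0.0558 q [ 0.47  0.96 -0.32  1.69  0.49  0.58  1.76]
```

>>> {"method": "step_arm", "body": {
  "moves": [-0.001,0.001,0,0,0,1,0,0,0,0,0,0,1,0,0,0,0,0,0,0,0]
}}

```text
time: 10.45
tcp_pos: [0.5268, -0.2003, 0.2263]
ee_rot: [[-0.946, -0.325, 0.0], [-0.325, 0.946, -0.0], [-0.0, -0.0, -1.0]]
wrist_force: [0.3, 0.6, -8.0]
grip_width: 0.0558
```

```bash
python3 go.py 0.5265 -0.2 0.0708 109
```

```text
t 10.45 turn [-0.0004  0.0004 -0.0007] shift now-axes [0.2 0.4 0.5] final-axes [0.2 0.4 0.5] grasp now [ 0.5269 -0.2003  0.0713] F [ 0.3  0.6 -8. ] grip 0.0558 q [ 0.47  0.96 -0.32  1.69  0.49  0.57  1.76]
```

>>> {"method": "step_arm", "body": {
  "moves": [0,0,0,0,0,0.5,0,0,0,0,0,0,0,0]
}}

```text
time: 10.65
tcp_pos: [0.5268, -0.2003, 0.2258]
ee_rot: [[-0.946, -0.325, 0.001], [-0.325, 0.946, -0.0], [-0.0, -0.0, -1.0]]
wrist_force: [-0.4, -0.4, -8.8]
grip_width: 0.0556
```

>>> {"method": "step_arm", "body": {
  "moves": [0,0,0,0,0,0.5,0,0,0,0,0,0,0,0]
}}

```text
time: 10.85
tcp_pos: [0.5268, -0.2003, 0.2259]
ee_rot: [[-0.946, -0.325, 0.001], [-0.325, 0.946, -0.001], [-0.001, -0.001, -1.0]]
wrist_force: [-0.0, 0.4, -7.9]
grip_width: 0.0559
```

>>> {"method": "step_arm", "body": {
  "moves": [0,0,0,0,0,0.5,0,0,0,0,0,0,0,0]
}}

```text
time: 11.05
tcp_pos: [0.5268, -0.2002, 0.2258]
ee_rot: [[-0.946, -0.325, 0.001], [-0.325, 0.946, -0.001], [-0.001, -0.001, -1.0]]
wrist_force: [-0.4, 0.3, -7.1]
grip_width: 0.0555
```

>>> {"method": "step_arm", "body": {
  "moves": [0,0,0,0,0,1,0,0,0,0,0,0,0,0]
}}

```text
time: 11.25
tcp_pos: [0.5268, -0.2002, 0.2259]
ee_rot: [[-0.946, -0.325, 0.002], [-0.325, 0.946, -0.001], [-0.001, -0.002, -1.0]]
wrist_force: [-0.9, 0.2, -8.6]
grip_width: 0.0549
```

>>> {"method": "step_arm", "body": {
  "moves": [0,0,0,0,0,1,0,0,0,0,0,0,0,0]
}}

```text
time: 11.45
tcp_pos: [0.5268, -0.2002, 0.2258]
ee_rot: [[-0.946, -0.325, 0.002], [-0.325, 0.946, -0.002], [-0.002, -0.002, -1.0]]
wrist_force: [-0.1, 0.6, -7.0]
grip_width: 0.0554
```

>>> {"method": "step_arm", "body": {
  "moves": [0,0,0,0,0,1.5,0]
}}

```text
time: 11.55
tcp_pos: [0.5269, -0.2001, 0.2256]
ee_rot: [[-0.946, -0.324, 0.003], [-0.324, 0.946, -0.002], [-0.002, -0.003, -1.0]]
wrist_force: [-14.9, 2.7, 56.6]
grip_width: 0.0554
```

>>> {"method": "step_arm", "body": {
  "moves": [0,0,0,0,0,1.5,0]
}}

```text
time: 11.65
tcp_pos: [0.5268, -0.2, 0.2256]
ee_rot: [[-0.946, -0.324, 0.003], [-0.324, 0.946, -0.003], [-0.002, -0.004, -1.0]]
wrist_force: [-14.0, 2.8, 44.8]
grip_width: 0.0557
```

```bash
python3 go.py 0.5265 -0.2 0.0708 109; python3 fitv.py v2 0.5268 -0.2002 0.331 0.032; python3 -c "
from plant import *
import cv2
cv2.imwrite('pics/w5.png',grab_frame('wrist')['image'])"
```

```text
t 11.65 turn [-0.0039  0.0022 -0.0015] shift now-axes [ 0.3  0.1 -0.2] final-axes [ 0.3  0.1 -0.2] grasp now [ 0.5273 -0.2005  0.0707] F [-14.    2.8  44.8] grip 0.0557 q [ 0.47  0.96 -0.32  1.69  0.5   0.57  1.75]
top 0.76 [ 0.5253 -0.1928  0.4082] 1081.5
scene 0.62 [ 0.5448 -0.1848 -0.5111] 861.5
```

View pics/v2_scene.png

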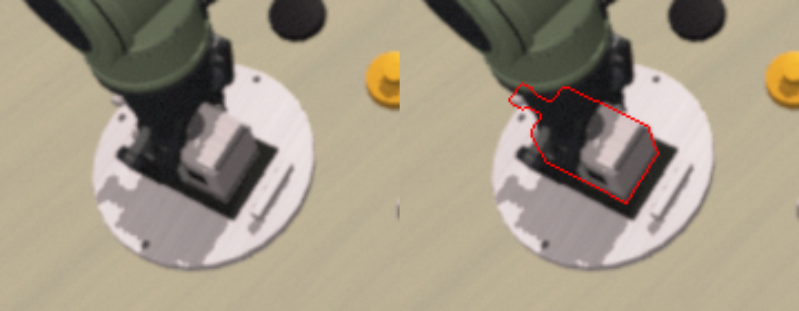

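View pics/w5.png

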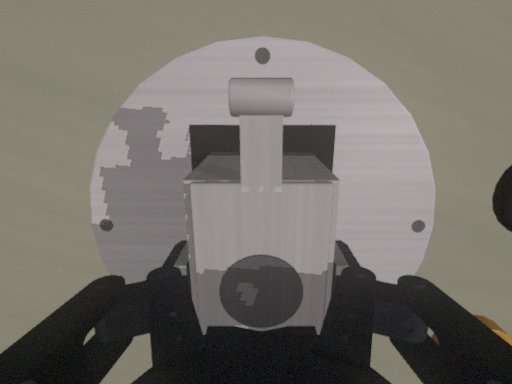

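>>> {"method": "step_arm", "body": {
  "moves": [0,0,0,0,0,0,0,0,0,0,0,0,0,0.7,0,0,0,0,0,0,0.85,0,0,0,0,0,0,1,0,0,0,0,0,0,1,0,0,0,0,0,0,1]
}}

```text
time: 12.5
tcp_pos: [0.5274, -0.2001, 0.2258]
ee_rot: [[-0.946, -0.324, 0.006], [-0.324, 0.946, -0.003], [-0.004, -0.005, -1.0]]
wrist_force: [0.0, -0.1, 0.1]
grip_width: 0.0854
```

```bash
python3 go.py 0.5265 -0.2 0.15 109
```

```text
t 12.5 turn [-0.005   0.0044 -0.0015] shift now-axes [  0.5  -0.  -79.2] final-axes [  0.8   0.4 -79.2] grasp now [ 0.5283 -0.2006  0.0708] F [ 0.  -0.1  0.1] grip 0.0854 q [ 0.47  0.96 -0.32  1.69  0.5   0.57  1.75]
```

>>> {"method": "step_arm", "body": {
  "moves": [-0.005,0.004,-0.001,0,0,-10,1,0,0,0,0,0,-20,1,0,0,0,0,0,-25,1,0,0,0,0,0,-25,1,0,0,0,0,0,-15,1,0,0,0,0,0,0,1,0,0,0,0,0,0,1]
}}

```text
time: 13.2
tcp_pos: [0.5271, -0.1998, 0.3277]
ee_rot: [[-0.945, -0.326, -0.001], [-0.326, 0.945, 0.002], [0.0, 0.002, -1.0]]
wrist_force: [-0.5, 0.4, -0.3]
grip_width: 0.0852
```

```bash
python3 go.py 0.4576 -0.2239 0.15 109; python3 fitv.py v3 0.5268 -0.2002 0.331 0.032; cat > wv.py <<'E'
from h import *
from plant import *
import sys
tag=sys.argv[1]; x0=list(map(float,sys.argv[2:5])); z0=float(sys.argv[5])
s=state(); f=grab_frame("wrist")
W=np.eye(4); W[:3,:3]=s["ee_rot"]; W[:3,3]=s["tcp_pos"]; c=W@f["hand_eye"]
im=f["image"].copy(); cs,_=cv2.findContours((sil(f,*x0,z0,c2w=c)>.5).astype(np.uint8),0,1); cv2.drawContours(im,cs,-1,(0,0,255),1)
cs,_=cv2.findContours((sil(f,*x0,z0,c2w=c,parts=[bx(-60,60,-40,40,0,0.1)])>.5).astype(np.uint8),0,1); cv2.drawContours(im,cs,-1,(0,255,255),1)
cv2.imwrite(f"pics/{tag}.png",im)
E
python3 wv.py w6 0.5268 -0.2002 0.331 0.032
```

```text
t 13.2 turn [ 0.0019 -0.0003  0.0007] shift now-axes [73.5 -0.1 22.7] final-axes [73.5 -0.2 22.7] grasp now [ 0.5269 -0.1995  0.1727] F [-0.5  0.4 -0.3] grip 0.0852 q [ 0.51  0.81 -0.41  1.62  0.41  0.8   1.83]
top 0.6 [ 0.5276 -0.1999  0.3283] 773.75
scene 0.64 [ 0.5259 -0.1984  0.3117] 277.25
```

View pics/v3_scene.png

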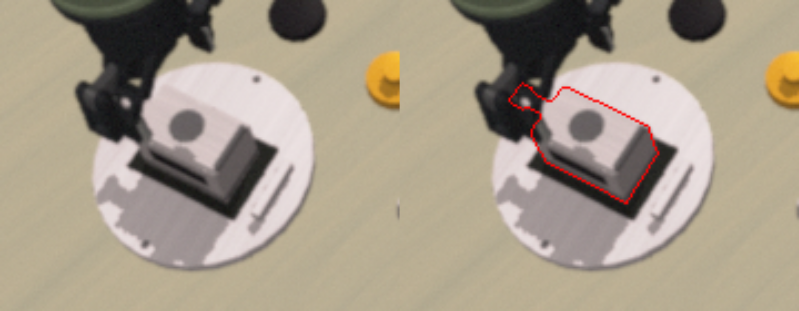

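View pics/w6.png

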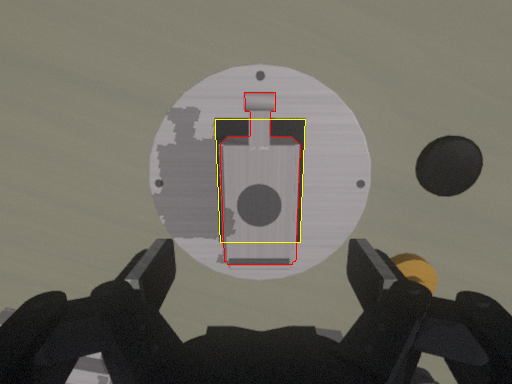

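>>> {"method": "step_arm", "body": {
  "moves": [0.002,0,0.001,12,0,0,0.6,0,0,0,18,0,4,0.6,0,0,0,18,0,4,0.6,0,0,0,14,0,4,0.6,0,0,0,6,0,2,0.6,0,0,0,0,0,0,0.6,0,0,0,0,0,0,0.6],
  "newtons": 20
}}

```text
time: 14.15
tcp_pos: [0.4612, -0.2217, 0.31]
ee_rot: [[-0.945, -0.327, -0.004], [-0.327, 0.945, 0.003], [0.003, 0.004, -1.0]]
wrist_force: [-0.1, -0.1, 0.1]
grip_width: 0.0511
```

```bash
python3 go.py 0.4576 -0.2239 0.0985 109; python3 wv.py w7 0.5268 -0.2002 0.331 0.032
```

```text
t 14.15 turn [ 0.004  -0.0031  0.0013] shift now-axes [ 3.9 -1.1 56.6] final-axes [ 4.1 -0.9 56.5] grasp now [ 0.4605 -0.2213  0.155 ] F [-0.1 -0.1  0.1] grip 0.0511 q [ 0.6   0.78 -0.39  1.82  0.46  0.64  1.84]
```

View pics/w7.png

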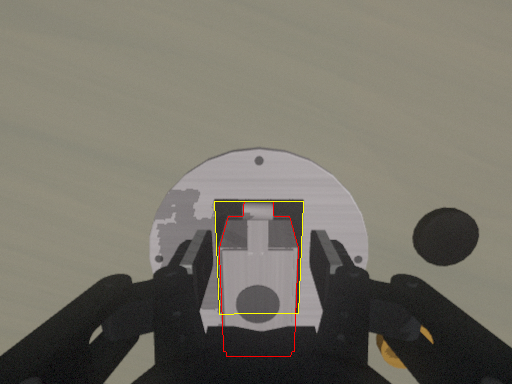

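>>> {"method": "step_arm", "body": {
  "moves": [0.004,-0.003,0.001,4,-1.2,6,0.6,0,0,0,0,0,10,0.6,0,0,0,0,0,10,0.6,0,0,0,0,0,5,0.6,0,0,0,0,0,0,0.6,0,0,0,0,0,0,0.6]
}}

```text
time: 14.8
tcp_pos: [0.4586, -0.2235, 0.2755]
ee_rot: [[-0.945, -0.327, 0.0], [-0.327, 0.945, 0.0], [-0.0, 0.0, -1.0]]
wrist_force: [-0.2, 0.1, -0.4]
grip_width: 0.051
```

```bash
python3 go.py 0.4576 -0.2239 0.0985 109; python3 wv.py w8 0.5268 -0.2002 0.331 0.032
```

```text
t 14.8 turn [0.0004 0.0003 0.0019] shift now-axes [ 1.1 -0.1 22. ] final-axes [ 1.1 -0.1 22. ] grasp now [ 0.4586 -0.2234  0.1205] F [-0.2  0.1 -0.4] grip 0.051 q [ 0.58  0.83 -0.34  1.86  0.5   0.54  1.81]
```

View pics/w8.png

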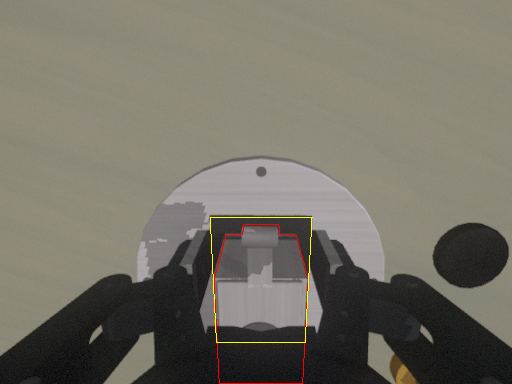

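>>> {"method": "step_arm", "body": {
  "moves": [0,0,0.002,1,0,6,0.6,0,0,0,0,0,8,0.6,0,0,0,0,0,5,0.6,0,0,0,0,0,2,0.6,0,0,0,0,0,0,0.6]
}}

```text
time: 15.35
tcp_pos: [0.4576, -0.2239, 0.253]
ee_rot: [[-0.946, -0.325, 0.001], [-0.325, 0.946, 0.0], [-0.001, -0.0, -1.0]]
wrist_force: [0.0, 0.2, -0.1]
grip_width: 0.0512
```

```bash
python3 go.py 0.4576 -0.2239 0.0985 109; python3 wv.py w9 0.5268 -0.2002 0.331 0.032
```

```text
t 15.35 turn [-0.0001  0.0009 -0.0004] shift now-axes [ 0.  -0.  -0.5] final-axes [ 0.  -0.  -0.5] grasp now [ 0.4578 -0.2238  0.098 ] F [ 0.   0.2 -0.1] grip 0.0512 q [ 0.56  0.87 -0.31  1.87  0.52  0.48  1.79]
```

View pics/w9.png

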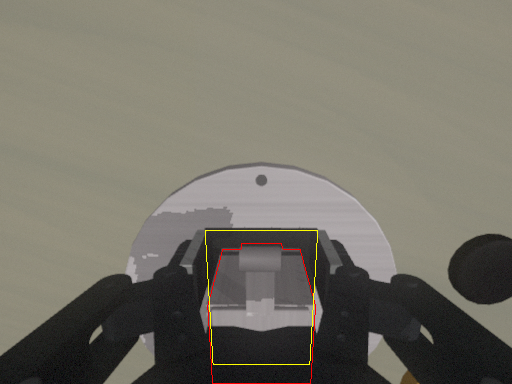

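>>> {"method": "step_arm", "body": {
  "moves": [0,0,0,0,0,0,0.5,0,0,0,0,0,0,0.4,0,0,0,0,0,0,0.32,0,0,0,0,0,0,0.28,0,0,0,0,0,0,0.28],
  "newtons": 20
}}

```text
time: 15.9
tcp_pos: [0.4578, -0.224, 0.2538]
ee_rot: [[-0.946, -0.325, 0.002], [-0.325, 0.946, -0.0], [-0.002, -0.001, -1.0]]
wrist_force: [0.0, 0.5, -0.8]
grip_width: 0.0241
```

```bash
python3 go.py 0.4576 -0.2239 0.0985 109; python3 wv.py w10 0.5268 -0.2002 0.331 0.032
```

```text
t 15.9 turn [-0.0008  0.0017 -0.0006] shift now-axes [0.1 0.1 0.3] final-axes [0.1 0.1 0.3] grasp now [ 0.4581 -0.224   0.0988] F [ 0.   0.5 -0.8] grip 0.0241 q [ 0.56  0.86 -0.31  1.87  0.52  0.48  1.79]
```

View pics/w10.png

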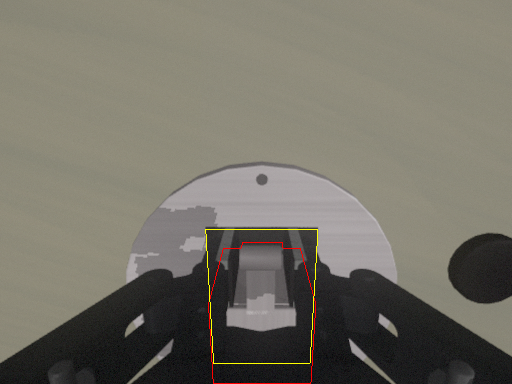

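>>> {"method": "step_arm", "body": {
  "moves": [0,0,0,0,0,0,0.25,0,0,0,0,0,0,0.22,0,0,0,0,0,0,0.15,0,0,0,0,0,0,0.1,0,0,0,0,0,0,0],
  "newtons": 20
}}

```text
time: 16.45
tcp_pos: [0.4578, -0.224, 0.2538]
ee_rot: [[-0.946, -0.325, 0.002], [-0.325, 0.946, -0.0], [-0.002, -0.001, -1.0]]
wrist_force: [-0.0, -0.3, 0.3]
grip_width: 0.0193
```

```bash
python3 go.py 0.4576 -0.2239 0.0985 109; python3 wv.py w11 0.5268 -0.2002 0.331 0.032
```

```text
t 16.45 turn [-0.0009  0.0017 -0.0007] shift now-axes [0.1 0.1 0.3] final-axes [0.1 0.1 0.3] grasp now [ 0.458  -0.224   0.0988] F [-0.  -0.3  0.3] grip 0.0193 q [ 0.56  0.86 -0.31  1.87  0.52  0.48  1.79]
```

View pics/w11.png

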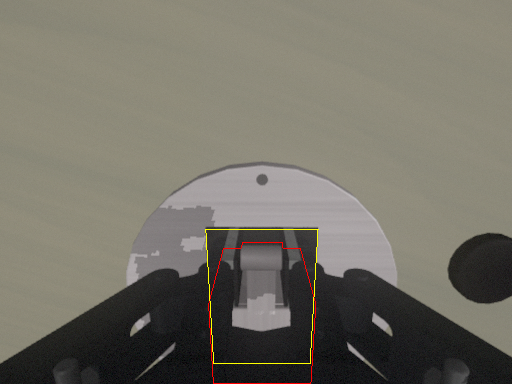

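>>> {"method": "step_arm", "body": {
  "moves": [0,0,0,0,0,-3,0,0,0,0,-0.3,0,-5,0,0,0,0,-0.5,0,-5,0,0,0,0,-0.7,0,-5,0,0,0,0,0,0,0,0]
}}

```text
time: 17.0
tcp_pos: [0.4593, -0.2235, 0.2736]
ee_rot: [[-0.946, -0.325, 0.002], [-0.325, 0.946, -0.0], [-0.002, -0.001, -1.0]]
wrist_force: [0.6, -0.1, -1.2]
grip_width: 0.0194
```

```bash
cat > arc.py <<'E'
from h import *
from plant import *
import sys
s=state(); R=np.array(s["ee_rot"]); g=np.array(s["tcp_pos"])+R@[0,0,.155]
g0=np.array([.458,-.224,.0988]); a=np.radians(19); ux=np.array([np.cos(a),np.sin(a),0])
d=(g-g0)*1000; dx=d@ux; dz=d[2]; lat=d@[-np.sin(a),np.cos(a),0]
th=np.degrees(np.arctan2(dz,116-dx)); r=np.hypot(dz,116-dx)
t2=np.radians(float(sys.argv[1])); nx=116*(1-np.cos(t2)); nz=116*np.sin(t2)
print("t",round(s["time"],2),"theta %.1f r %.1f lat %.1f"%(th,r,lat),"to target: tool x %.1f z %.1f"%(-(nx-dx),-(nz-dz)),"F",np.round(s["wrist_force"],1),"grip",round(float(s["grip_width"]),4),"tilt",np.round(R[:,2],4), "turn",np.round(cv2.Rodrigues(R.T@np.c_[np.cross([-np.sin(a),np.cos(a),0],[0,0,-1]),[-np.sin(a),np.cos(a),0],[0,0,-1.]])[0].ravel(),4))
E
python3 arc.py 20; python3 wv.py w12 0.5268 -0.2002 0.331 0.032
```

```text
t 17.0 theta 9.8 r 116.0 lat -0.1 to target: tool x -5.3 z -19.9 F [ 0.6 -0.1 -1.2] grip 0.0194 tilt [ 2.1e-03 -3.0e-04 -1.0e+00] turn [-0.0009  0.0019 -0.0006]
```

View pics/w12.png

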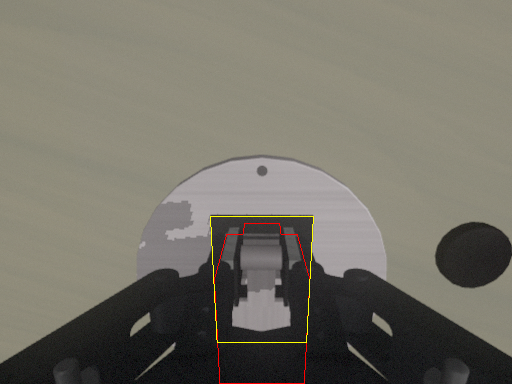

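>>> {"method": "step_arm", "body": {
  "moves": [0,0,0,-0.9,0,-4,0,0,0,0,-1.2,0,-5,0,0,0,0,-1.4,0,-5,0,0,0,0,-1.6,0,-4.5,0,0,0,0,0,0,0,0]
}}

```text
time: 17.55
tcp_pos: [0.4644, -0.2217, 0.2934]
ee_rot: [[-0.946, -0.325, 0.001], [-0.325, 0.946, -0.0], [-0.001, -0.001, -1.0]]
wrist_force: [0.9, -0.0, -1.1]
grip_width: 0.0194
```

```bash
python3 arc.py 30
```

```text
t 17.55 theta 19.9 r 116.0 lat -0.0 to target: tool x -8.5 z -18.4 F [ 0.9 -0.  -1.1] grip 0.0194 tilt [ 1.5e-03 -2.0e-04 -1.0e+00] turn [-0.0007  0.0013 -0.0006]
```

>>> {"method": "step_arm", "body": {
  "moves": [0,0,0,-1.6,0,-4,0,0,0,0,-2,0,-4.8,0,0,0,0,-2.2,0,-4.6,0,0,0,0,-2.2,0,-4,0,0,0,0,0,0,0,0]
}}

```text
time: 18.05
tcp_pos: [0.4727, -0.2189, 0.3124]
ee_rot: [[-0.946, -0.325, 0.002], [-0.325, 0.946, -0.0], [-0.001, -0.001, -1.0]]
wrist_force: [1.4, 0.2, -0.4]
grip_width: 0.0194
```

```bash
python3 arc.py 40;python3 wv.py w13 0.5268 -0.2002 0.331 0.032
```

```text
t 18.05 theta 30.3 r 116.1 lat -0.0 to target: tool x -11.4 z -16.0 F [ 1.4  0.2 -0.4] grip 0.0194 tilt [ 1.5e-03 -3.0e-04 -1.0e+00] turn [-0.0008  0.0014 -0.0006]
```

View pics/w13.png

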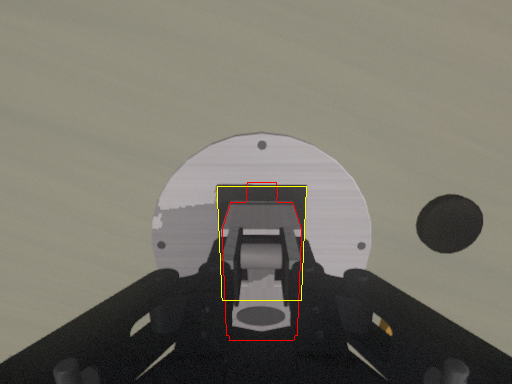

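>>> {"method": "step_arm", "body": {
  "moves": [0,0,0,-2.2,0,-3.6,0,0,0,0,-2.6,0,-3.9,0,0,0,0,-2.9,0,-3.9,0,0,0,0,-3,0,-3.7,0,0,0,0,0,0,0,0]
}}

```text
time: 18.6
tcp_pos: [0.4833, -0.2152, 0.3283]
ee_rot: [[-0.946, -0.325, 0.001], [-0.325, 0.946, -0.0], [-0.0, -0.0, -1.0]]
wrist_force: [1.3, -1.6, -1.0]
grip_width: 0.0193
```

```bash
python3 arc.py 45
```

```text
t 18.6 theta 39.9 r 116.2 lat -0.0 to target: tool x -7.1 z -7.5 F [ 1.3 -1.6 -1. ] grip 0.0193 tilt [ 5.e-04 -2.e-04 -1.e+00] turn [-0.0004  0.0004 -0.0008]
```

>>> {"method": "step_arm", "body": {
  "moves": [0,0,0,-3.3,0,-3.8,0,0,0,0,-3.7,0,-3.7,0,0,0,0,0,0,0,0,0,0,0,0,0,0,0]
}}

```text
time: 19.0
tcp_pos: [0.4905, -0.2128, 0.3365]
ee_rot: [[-0.946, -0.325, 0.0], [-0.325, 0.946, -0.0], [-0.0, -0.0, -1.0]]
wrist_force: [-0.5, -0.8, -1.9]
grip_width: 0.0195
```

```bash
python3 arc.py 45;python3 wv.py w14 0.5268 -0.2002 0.331 0.032
```

```text
t 19.0 theta 45.4 r 116.2 lat -0.1 to target: tool x 0.4 z 0.7 F [-0.5 -0.8 -1.9] grip 0.0195 tilt [ 2.e-04 -4.e-04 -1.e+00] turn [-0.0004  0.     -0.0008]
```

View pics/w14.png

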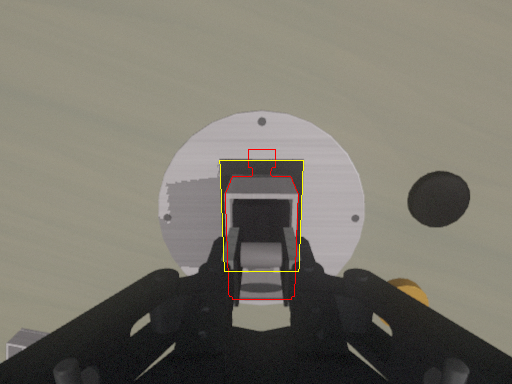

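>>> {"method": "step_arm", "body": {
  "moves": [0,0,0,0,0,0,0.28,0,0,0,0,0,0,0.35,0,0,0,0,0,0,0.45,0,0,0,0,0,0,0.5,0,0,0,0,0,0,0.5,0,0,0,0,0,0,0.5]
}}

```text
time: 19.65
tcp_pos: [0.4906, -0.2125, 0.3365]
ee_rot: [[-0.946, -0.325, 0.001], [-0.325, 0.946, 0.0], [-0.001, -0.0, -1.0]]
wrist_force: [0.0, 0.0, 0.9]
grip_width: 0.0429
```

```bash
python3 arc.py 45;python3 wv.py w15 0.5268 -0.2002 0.331 0.032
```

```text
t 19.65 theta 45.5 r 116.0 lat 0.2 to target: tool x 0.7 z 0.6 F [0.  0.  0.9] grip 0.0429 tilt [ 8.e-04  3.e-04 -1.e+00] turn [-0.      0.0009 -0.0005]
```

View pics/w15.png

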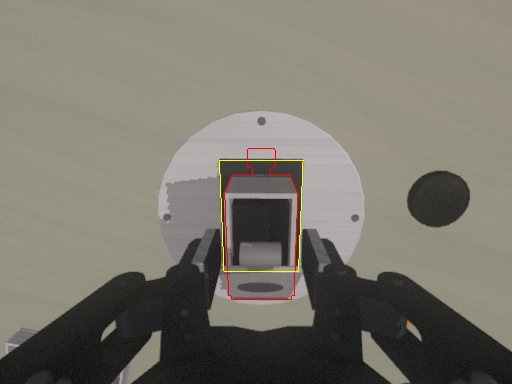

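Released cleanly, with gaps both sides of the bar. Retreat upward, then away.

>>> {"method": "step_arm", "body": {
  "moves": [0,0,0,0,0,-8,0.5,0,0,0,0,0,-15,0.5,0,0,0,0,0,-20,0.5,0,0,0,0,0,-20,0.5,0,0,0,0,0,-20,0.5,0,0,0,0,0,-20,0.5,0,0,0,0,30,0,0.5,0,0,0,0,40,0,0.5,0,0,0,0,40,0,0.5,0,0,0,0,40,0,0.5,0,0,0,0,40,0,0.5,0,0,0,0,0,0,0.5]
}}

```text
time: 20.9
tcp_pos: [0.425, -0.0266, 0.4498]
ee_rot: [[-0.946, -0.324, 0.006], [-0.324, 0.946, 0.001], [-0.006, -0.001, -1.0]]
wrist_force: [0.2, 0.4, -0.2]
grip_width: 0.0427
```

>>> {"method": "step_arm", "body": {
  "moves": [0,0,0,0,30,0,0.5,0,0,0,0,30,0,0.5,0,0,0,0,20,0,0.5,0,0,0,0,0,0,0.5,0,0,0,0,0,0,0.5]
}}

```text
time: 21.4
tcp_pos: [0.3981, 0.0516, 0.4522]
ee_rot: [[-0.946, -0.325, 0.009], [-0.325, 0.946, 0.0], [-0.009, -0.003, -1.0]]
wrist_force: [0.6, -0.4, 0.2]
grip_width: 0.043
```

```bash
cat > fin.py <<'E'
from h import *
from plant import *
def rot(th):
    c,s=np.cos(th),np.sin(th); h=np.array([.043,0,.0645])
    def f(P):
        d=P-h; return h+np.c_[d[:,0]*c+d[:,2]*s, d[:,1], -d[:,0]*s+d[:,2]*c]
    return f
def parts(th): return [PARTS[0]]+[rot(th)(p) for p in PARTS[1:]]
F={n:grab_frame(n) for n in ("top","scene")}; M={}
x0=[.5268,-.2002,.331]
for n in F:
    masks_of_n=masks_of
for n in F:
    F[n]=grab_frame(n); pr=sil(F[n],*x0,.032); ds=[d for d in masks_of(n,"hood") if (d["mask"]*pr).sum()>.2*pr.sum()]
    if ds: M[n]=ds[0]["mask"].astype(np.float32)
for ns in [[n] for n in M]+[list(M)]:
    s0=np.array(x0+[.785]); 
    r=minimize(lambda p:sum(np.abs(sil(F[n],*p[:3],.032,S=2,parts=parts(p[3]))-M[n]).sum() for n in ns),s0,method="Nelder-Mead",options=dict(initial_simplex=np.array([s0]+[s0+d for d in np.diag([.008,.008,.08,.2])])))
    print(ns,np.round(r.x,4),r.fun)
out=[]
for n in F:
    im=F[n]["image"].copy(); u,v=proj(F[n],[[.5268,-.2,.08]])[0].astype(int); sl=np.s_[max(0,v-65):v+65,max(0,u-65):u+65]
    A=cv2.resize(im[sl],(390,390)); cs,_=cv2.findContours((sil(F[n],*x0,.032,parts=parts(.785))>.5).astype(np.uint8),0,1); cv2.drawContours(im,cs,-1,(0,0,255),1)
    cv2.imwrite(f"pics/fin_{n}.png",np.hstack([A,cv2.resize(im[sl],(390,390))])); cv2.imwrite(f"pics/finfull_{n}.png",F[n]["image"])
E
python3 fin.py
```

```text
['top'] [ 0.5259 -0.1997  0.3144  0.813 ] 103.0
['scene'] [ 0.5266 -0.1987  0.3183  0.7586] 72.25
['top', 'scene'] [ 0.5266 -0.199   0.3317  0.7883] 182.0
```

View pics/fin_scene.png

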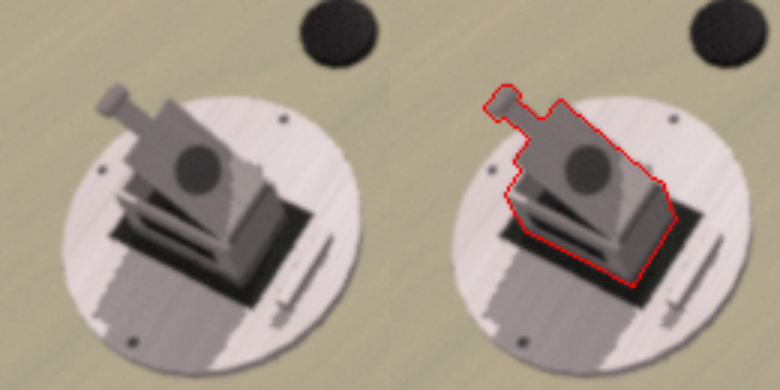

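View pics/fin_top.png

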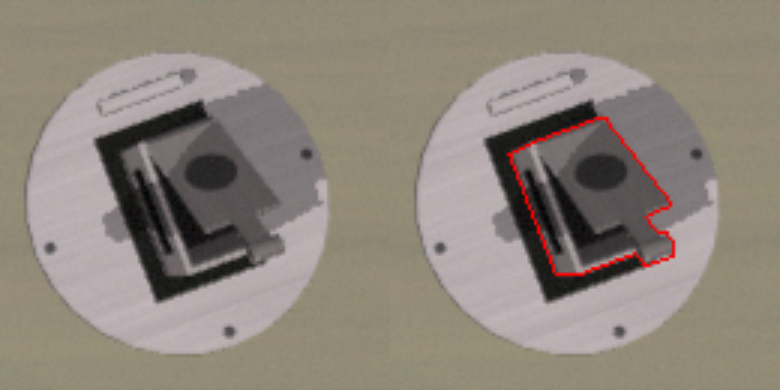

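View pics/finfull_scene.png

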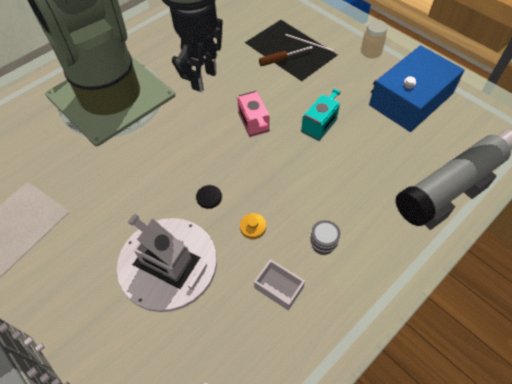

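The hood stands square on the pad, with its hinge end towards the stop bar. The lid is at about 45°, the bystanders haven't moved and the arm is clear, so I'm handing in.

```bash
python3 -c "
from plant import *
s=state(); print(s['time'],s['qvel']); print(sign_off())"
```

```text
21.7 [-0.00488734  0.00214895 -0.00228288  0.00153886  0.00017511 -0.00059501
 -0.00346717]
the job is handed in; nothing more can be done
None
```

I stood the grey steel hood on the turntable's rubber pad with its lid shut and its hinge end towards the stop bar, and let go. I then pinched the bar, raised the lid along its arc, let go, backed the arm clear and handed in at 21.7 s.

**Last checks:**
- **Placement:** the joint fit of both fixed cameras puts the hood within about 1 mm and 0.1° of the pad's fitted pose. The single-camera fits differ by about 1° in yaw.
- **Lid:** the joint fit gives 0.788 rad, about 45.2°. The top camera alone gave 46.6° and the scene camera 43.5°. The arm read 45.5° when it let go, and the lid was still at that angle about 2 s later.
- **Surroundings:** in the last scene picture the bystanders and the pink and turquoise look-alikes looked unmoved. I compared them by eye only.

**Harder contact than intended:** after the hood had settled, I pressed down for two steps to confirm contact. The wrist force peaked at about 57 N through the grasp. That is below the 120 N limit, but firmer than "gently" suggests.

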